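Lay the tall measuring cylinder down in its rack

ROBOT

A 6-joint arm with a two-finger parallel gripper is mounted at the origin on the work surface. World frame = base frame: x ahead of the robot, y to its left, z up, the work surface at z = 0. Lengths are in mm, angles in rad, forces in N, time in s.
With the tool pointing down it reaches from about 350 to 875 mm from the base axis. Payload 4.2 kg.
Tool frame: the origin (TCP) lies at the very end of the fingers, on their centre line; the grasp point (between the pads) lies 19 mm behind it (arm.grasp_offset is the distance from the TCP to the grasp point, in mm); z points along the fingers, y is the direction in which the jaws open and shut (so a half turn about z gives the same grasp; the last joint's range is limited). The gripper opens to 85 mm and grips with 20 to 120 N. Pads are 22 mm wide; open, the fingers measure 114 mm over their backs; the gripper's body (76 mm by 85 mm) begins 54 mm behind the grasp point. The pads swing forward as they close: fully open they stand 13 mm farther back than shut.
Start: joints at [-0.928, 0.385, 0.008, 0, -1.194, -0.259], TCP at [234.043, -579.503, 231.312] pointing down, gripper open.
Joint ranges: [-3.14, 3.14], [-1.21, 2.06], [-1.07, 1.41], [-3.16, 2.05], [-2.99, -0.16], [-3.1, 3.1]. Speed limits (rad/s): [2.79, 2.79, 3.14, 3.14, 3.14, 3.14].

INTERFACE

Orientations are given as a unit quaternion [x, y, z, w].
In Python, from bench import arm gives the robot as it stands.
- The arm moves only by the tool arm_command, never from a script. Its argument "commands" is one flat list of numbers, 4 for each row, row after row: the shift along the tool's x, y, z in m, then the turn about the tool's z in degrees. In form: [tx, ty, tz, roll, tx, ty, tz, roll, ...]. A call has exactly 5 rows; each row shifts and turns the pose as measured when the row begins, along the tool's axes as they then stand; what a row does not reach is not made up. A row lasts 1/10 s, in which the tool goes at most 50 mm and 8.59 degrees, less where a joint would pass 70% of its speed; a pose out of reach is approached as far as the arm can. A call with a gripper value outside its range is refused whole. "jaw" is the opening, from 0 (shut) to 1 (fully open), set as the call begins (left out, the last holds). The fingers move at their own pace and stop on an object; the grip force is fixed at half the most. Time passes only in rows, so rows that do not move let the fingers close, or fill a call up. It gives the time, the measured TCP pose, the force and the opening at its end, in the units of the state.
- arm.read_state(): the state, without advancing time (a new reading comes with each control period).
- arm.get_image(name): name is "scene" or "top"; returns the picture (384x512x3 uint8, red, green, blue); there is no depth.
- arm.camera_info(name): a dict with "camera_matrix" (3x3 intrinsics, pixels), "k1" (the pictures are not rectified: a ray, as slopes to the right and down, at radius r is drawn at 1 + k1 r^2 times it, then the intrinsics apply), "world_from_camera" (4x4, takes a point from camera to world coordinates). Camera axes: x right, y down, z forward; pixel columns grow to the right and rows downward; lengths in mm; the calibration is good to about 2 mm. A picture is of the moment at which its call begins. camera_info takes no time and is no camera call.
- arm.job_done(): hands the job in, once; it reports no verdict.
Trained networks look in the newest picture that a camera, given by its name, has taken for a name from the list of things; names that differ only in an ending like _2 or _b are one class to them, and where a whole thing is asked for, a point or a joint stands for the part that bears it (a point fixed in the world has none). Each returns a list of dicts, best first, with "confidence" (0 to 1); they miss things now and then, are a little off and sometimes report something else, mostly with a low value. They report only what shows in the picture. A call takes as long as a camera call. They do not tell look-alikes from the thing itself.
- arm.regions_of(camera, target): "mask" (384x512 bool, what is visible of it).
- arm.place_of(camera, target): "centre" ([x, y, z] in mm, in the coordinates of the camera as it stood for that picture, good to about 4 mm: a listed point, or the origin of a listed thing).
The state is a dict: "clock": time; "joints": joint angles; "joint_vel": joint speeds; "joint_efforts": joint torques, N m; "position": TCP position; "ee_rot": TCP orientation; "contact_force": force on the tool from outside, world axes, zero at the start; "wrist_torque": the same for the moment, N m; "gripper_width": finger opening in mm.
Only numpy, scipy, OpenCV 4.12 (cv2) and the standard library are available. Lean on these libraries where they do the work, as an engineer would, in place of code of your own. Each camera call takes 0.05 s, during which the arm holds its last target.

TASK

Tip the tall stoppered measuring cylinder over the low stop strip at its foot and let it down gently until it lies on its side, its tube resting in the padded notch of the wooden rack and its foot still by the strip. Do it only by pushing and supporting it with the fingers: do not pinch, lift or drop it, and leave the flask, the bottle and the jar where they stand. Finish clear of it.

Things in the scene. Friction and masses are not known exactly. Their poses are not given: they have to be found in the camera images.
- cylinder: tall white plastic measuring cylinder, 250 mm high, 0.17 to 0.33 kg, loose; origin: centre of its underside, z up its axis. Hexagonal foot 80 mm across flats, 16 mm thick, a flat facing the strip; tube 36 mm across; stopper 40 mm across, the top 22 mm. Centre of mass 65 mm up: it overbalances at about 32 degrees of lean, turning on the foot's lower edge, and must then be held back or it lands hard
- cylinder_top (a point): centre of the stopper's top, 250 mm above the cylinder's origin along its axis. The stopper fits loosely between fingers opened to 75 mm or more: one behind it to push it over, one ahead of it to hold it back on the way down
- rack: fixed wooden rack; origin at table height. The cylinder is to fall along the rack's -y (about the robot's right); z up. Board 130 mm wide (x), 20 mm thick, y -110 to +185 mm. The cylinder stands on it, foot 1 to 5 mm from the stop strip, within 5 mm of the middle line x = 0. Once lying, the tube slopes up a few degrees and its top 60 mm stands free past the board's end, some 60 mm above the table
- stop (a point): top middle of the stop strip's face towards the foot, at (0, 70, 24) mm in the rack's axes; the strip runs along x, 110 mm long, 6 mm wide, 4 mm high above the board
- rest (a point): middle of the dark pad in the notch, on which the tube is to lie, at (0, -95, 56) mm in the rack's axes; the pad is 36 mm above the board, 24 mm long (y), between two wooden cheeks 70 mm apart that rise 20 mm above it
- flask: conical flask of clear glass, 84 mm across, 122 mm high, loose, origin under its centre; on the table beside the rack, away from the robot; leave alone
- reagent: brown bottle, 56 mm across, 115 mm high, loose, origin under its centre; beside the rack, away from the robot; leave alone
- jar: small white jar with a lid, 52 mm across, 60 mm high, loose, origin under its centre; beside the rack on the robot's side; leave alone
Things that resemble listed ones, but are neither listed nor needed, are in the scene too. There is more than one size of the cylinder; the one meant has the size given above.

How it is judged (in metres and radians):
On the way:
1. the cylinder is leaning well over (40 to 63 degrees) with its foot still by the stop strip (angle between cylinder's own z axis and vertical between 0.7 and 1.1 rad and horizontal distance between cylinder and stop below 0.07 m), for 0.1 s.
At the end, for the whole second after the job is handed in: the cylinder lies still (78 to 93 degrees from upright) along the rack, tube on the pad: underside centre within 25 mm of the rack's middle line and between 20 mm past and 40 mm behind the strip's face; top within 35 mm of the middle line, past the notch (angle between cylinder's own z axis and vertical between 1.36 and 1.62 rad and y of cylinder in the frame of rack between 0.05 and 0.11 m and x of cylinder in the frame of rack between -0.025 and 0.025 m and x of cylinder_top in the frame of rack between -0.035 and 0.035 m and y of cylinder_top in the frame of rack below -0.12 m and z of cylinder_top in the frame of rack below 0.115 m and contact force between cylinder and rack above 0.5 N and linear speed of cylinder below 0.02 m/s and angular speed of cylinder below 0.15 rad/s); the robot touches nothing.
It fails at once if the cylinder fell or landed hard (turned faster than 4 rad/s) (angular speed of cylinder above 4 rad/s).
It fails at once if the cylinder was lifted off the rack (height (world z) of cylinder above 0.085 m or (angle between cylinder's own z axis and vertical below 0.3 rad and height (world z) of cylinder above 0.04 m)).
It fails at once if the cylinder was pinched or shoved hard (fingers pressing with over 25 N) (contact force between the fingers and cylinder above 25 N).
It fails at once if the flask, the bottle or the jar was moved by over 15 mm or tipped (distance of any of flask, reagent, jar from where it was at the start of the episode above 0.015 m or angle between any of flask, reagent, jar's own z axis and vertical above 0.25 rad).
It also fails if it takes over 40 s, if anything falls off the work surface, if the arm or the gripper's body presses on something with over 40 N, if the wrist force passes 120 N, or if a joint passes its speed limit or range.

## Working session

There is one attempt and no reset: what is moved stays moved. The work goes in short steps, Python scripts to look and compute and a tool call to move; the robot and the scene stay as the last step left them, time stands still between calls to the robot, and variables do not carry over. Pictures are saved under pics/ and viewed, and the job is handed in when it is done.

Besides the shell and the picture viewer there is one more tool, called after ">>>" as name(argument=value, ...) on one line, values as JSON. arm_command: Moves the arm, as the interface text tells. Its arguments: {"type":"object","properties":{"commands":{"type":"array"},"jaw":{"type":"number"}},"required":["commands"]}

```bash
ls; mkdir -p pics
cat > h.py <<'E'
import numpy as np, cv2
from bench import arm
from scipy.spatial.transform import Rotation as R
def save(n,f):
    im=arm.get_image(n); cv2.imwrite(f,im[:,:,::-1]); return im
def w(cam,p):
    T=np.array(arm.camera_info(cam)["world_from_camera"]); return (T@np.r_[p,1])[:3]
def proj(cam,P):
    c=arm.camera_info(cam); T=np.linalg.inv(np.array(c["world_from_camera"])); q=(T@np.r_[P,1])[:3]
    s=q[:2]/q[2]; s=s*(1+c["k1"]*(s@s)); return (np.array(c["camera_matrix"])@np.r_[s,1])[:2]
def ray(cam,uv):
    c=arm.camera_info(cam); T=np.array(c["world_from_camera"]); d=np.linalg.inv(np.array(c["camera_matrix"]))@np.r_[uv,1]; d=d[:2]; s=d.copy()
    for _ in range(30): s=d/(1+c["k1"]*(s@s))
    return T[:3,3], T[:3,:3]@np.r_[s,1]
def atz(cam,uv,z):
    o,d=ray(cam,uv); return o+d*(z-o[2])/d[2]
E
python3 - <<'E'
from h import *
np.set_printoptions(precision=1,suppress=True)
save("scene","pics/s0.png"); 
for t in ["cylinder","cylinder_top","rack","stop","rest","flask","reagent","jar"]:
    for cam in ["scene"]:
        for r in arm.place_of(cam,t)[:4]: print(cam,t,round(r["confidence"],2),w(cam,r["centre"]),proj(cam,w(cam,r["centre"])))
save("top","pics/t0.png")
for t in ["cylinder","cylinder_top","rack","stop","rest","flask","reagent","jar"]:
    for cam in ["top"]:
        for r in arm.place_of(cam,t)[:4]: print(cam,t,round(r["confidence"],2),w(cam,r["centre"]),proj(cam,w(cam,r["centre"])))
print(arm.read_state()["clock"],arm.read_state()["ee_rot"])
E
```

```text
pics
scene cylinder 0.96 [632.4 327.6  -2.7] [323. 333.]
scene cylinder 0.89 [506.5 323.2  -0.3] [353.4 281.5]
scene cylinder 0.64 [597.6 156.1  22.1] [258.8 265.8]
scene cylinder_top 0.74 [507.9 327.4 172.2] [371.5 232.7]
scene cylinder_top 0.71 [592.4 155.8 268.3] [258.  180.4]
scene cylinder_top 0.56 [631.6 326.4 177.6] [334.9 285. ]
scene rack 0.86 [553.6  52.2  -2.8] [232.7 233.6]
scene stop 0.69 [578.2 118.6  22.1] [249.7 249.9]
scene rest 0.9 [516.2 -38.7  53. ] [209.7 188.4]
scene flask 0.67 [721.2  63.   -0.5] [184.1 291.8]
scene reagent 0.66 [648.  -85.8  -3.4] [157.6 232.3]
scene reagent 0.57 [595.1 155.7 270.6] [256.9 180.4]
scene jar 0.63 [454.8 194.8   3.1] [312.2 232.9]
top cylinder 0.65 [628.9 331.   -1.2] [173.9 187.4]
top cylinder 0.64 [511.1 321.3   0.7] [177. 234.]
top cylinder 0.63 [598.5 159.5  21.7] [241.9 195.7]
top cylinder_top 0.91 [596.4 153.4 269.9] [240.2 170.3]
top cylinder_top 0.75 [508.9 323.6 175.1] [158.5 226.8]
top cylinder_top 0.7 [632.7 328.4 177.6] [157.3 167.1]
top rack 0.94 [553.5  47.5   1. ] [287.9 214. ]
top stop 0.92 [582.3 113.   23. ] [261.1 201.6]
top rest 0.98 [521.7 -35.6  57.3] [326.1 223. ]
top flask 0.63 [725.   65.4   1.2] [278.  147.8]
top reagent 0.9 [644.  -88.3   4. ] [340.2 176.7]
top jar 0.86 [451.5 187.9  -0. ] [231.7 257.2]
0.9 [-0.2  1.   0.  -0. ]
```

View pics/s0.png

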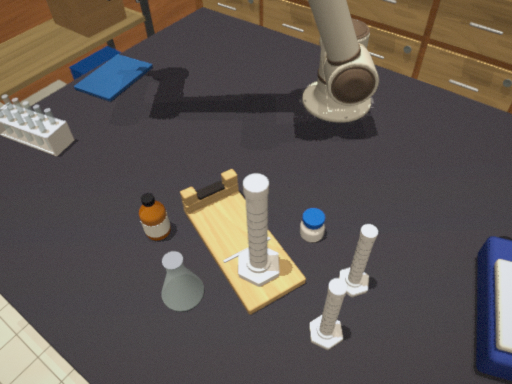

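View pics/t0.png

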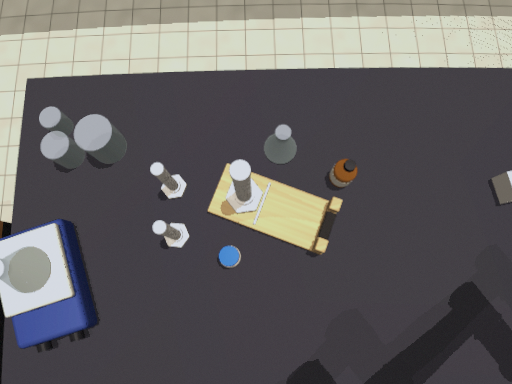

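Run:
```python
import cv2
a=cv2.imread('pics/s0.png')[120:320,180:380]; b=cv2.imread('pics/t0.png')[120:270,160:360]
cv2.imwrite('pics/cs.png',cv2.resize(a,(600,600),interpolation=2)); cv2.imwrite('pics/ct.png',cv2.resize(b,(800,600),interpolation=2))
```

```text
(no output)
```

View pics/cs.png

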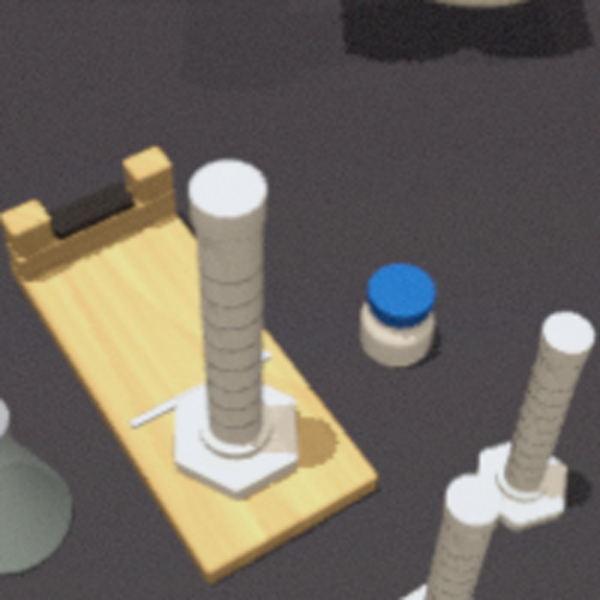

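View pics/ct.png

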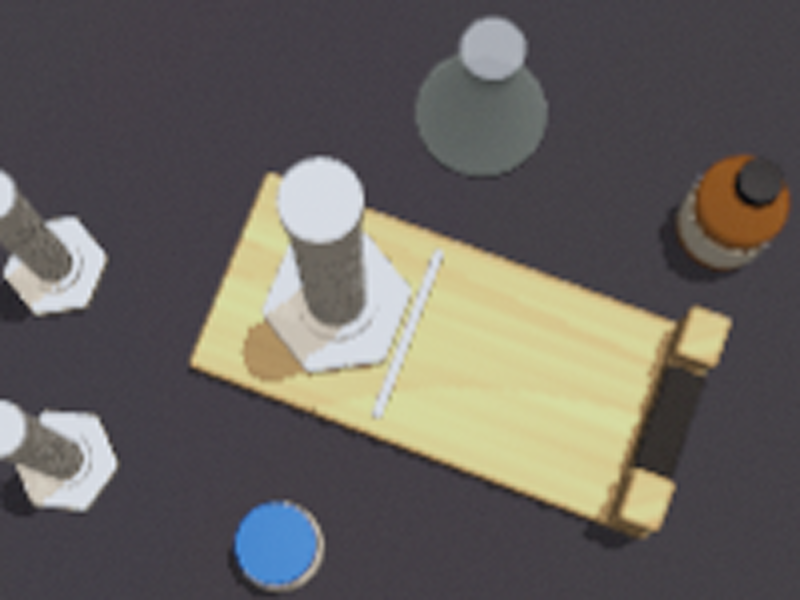

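The cylinder meant is the one on the rack: scene foot (258,265) and top (257,180), top view (242,195) and (240,170). Its stopper is about 250 mm above its foot. The two look-alikes, at scene (323,333) and (353,281), stand on the table, are only about 175 mm tall, and aren't by a strip. Next I'll refine the rack pose by overlaying it on the pictures.

```bash
cat >> h.py <<'E'
def rackpose(p):
    c,s=np.cos(p[2]),np.sin(p[2]); return lambda q:np.array([p[0]+c*q[0]-s*q[1],p[1]+s*q[0]+c*q[1],q[2]])
E
python3 - <<'E'
from h import *
from scipy.optimize import least_squares
np.set_printoptions(precision=1,suppress=True)
# fit from place_of measurements + cyl
stop=np.array([580.2,115.8]); rest=np.array([519,-37.2])
d=stop-rest; yaw=np.arctan2(-d[0],d[1]); print("yaw",np.degrees(yaw))
y=d/np.linalg.norm(d); o=(stop-70*y+rest+95*y)/2
p0=np.r_[o,yaw]
# board mask edges from images
cs={}
cnrs=[(-65,185,20),(65,185,20)]
# hand-read corners from crops: scene scale3 off(180,120); top scale4 off(160,120)
obs=[("scene",(-65,185,20),(376/3+180,478/3+120)),("scene",(65,185,20),(210/3+180,570/3+120)),
("top",(65,185,20),(272/4+160,174/4+120)),("top",(-65,185,20),(192/4+160,362/4+120)),
("top",(-55,64,24),(377/4+160,416/4+120)),("top",(55,64,24),(438/4+160,252/4+120)),
("scene",(55,67,24),(135/3+180,423/3+120)),("scene",(-55,67,24),(268/3+180,356/3+120))]
f=lambda p:np.concatenate([proj(c,rackpose(p)(q))-u for c,q,u in obs]+[(rackpose(p)((0,70,0))[:2]-stop)/4,(rackpose(p)((0,-95,0))[:2]-rest)/4])
r=least_squares(f,p0,x_scale=[10,10,.05]); print(p0,r.x,np.degrees(r.x[2])); print(r.fun.reshape(-1,2))
np.save("rack.npy",r.x)
p=r.x; g=rackpose(p)
cyl=np.mean([[597.6,156.1],[592.4,155.8],[598.5,159.5],[596.4,153.4]],0)
c,s=np.cos(p[2]),np.sin(p[2]); q=cyl-p[:2]; print("cyl rack",c*q[0]+s*q[1],-s*q[0]+c*q[1])
for cam,fn in (("scene","s0"),("top","t0")):
    im=cv2.imread(f"pics/{fn}.png"); 
    L=[[(-65,185,20),(65,185,20),(65,-110,20),(-65,-110,20)],[(-55,70,24),(55,70,24),(55,64,24),(-55,64,24)],[(-35,-83,56),(35,-83,56),(35,-107,56),(-35,-107,56)],
     [(20*np.cos(t),113+20*np.sin(t),270) for t in np.arange(0,6.3,.3)],[(40/np.cos(np.pi/6)*np.cos(t),113+40/np.cos(np.pi/6)*np.sin(t),20) for t in np.arange(6)*np.pi/3+0]]
    im=cv2.resize(im,None,fx=4,fy=4,interpolation=2)
    for l in L: cv2.polylines(im,[np.array([4*proj(cam,g(q))+1.5 for q in l]).astype(int)],True,(0,0,255),1)
    im=im[480:1280,720:1520] if cam=="scene" else im[540:1080,700:1420]
    cv2.imwrite(f"pics/ov_{cam}.png",cv2.resize(im,(600,600)) if cam=="scene" else im)
E
```

```text
yaw -21.801409486351826
[554.2  50.9  -0.4] [553.7  51.1  -0.4] -22.584825052585494
[[ 0.9 -1.4]
 [-1.1  0.6]
 [-1.8 -1.3]
 [-1.8 -0.1]
 [-0.1  0.2]
 [ 0.8 -0.5]
 [-1.5 -0.5]
 [ 0.5 -1.9]
 [ 0.1 -0. ]
 [-0.5  0.2]]
cyl rack -1.0580958872275232 113.35460998094554
```

View pics/ov_scene.png

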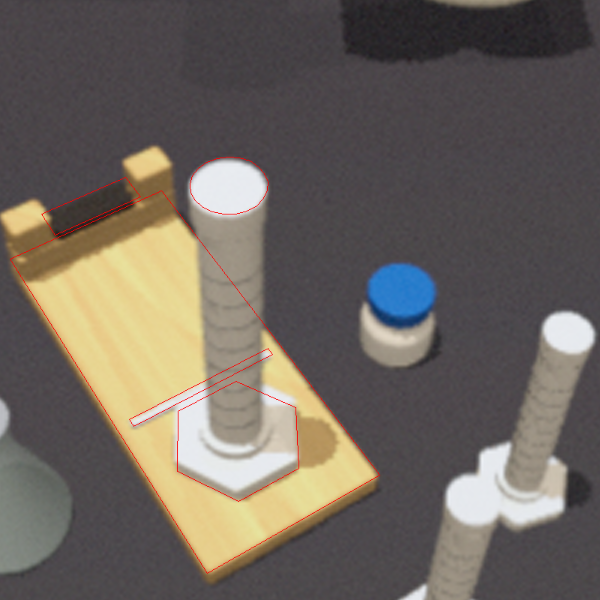

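View pics/ov_top.png

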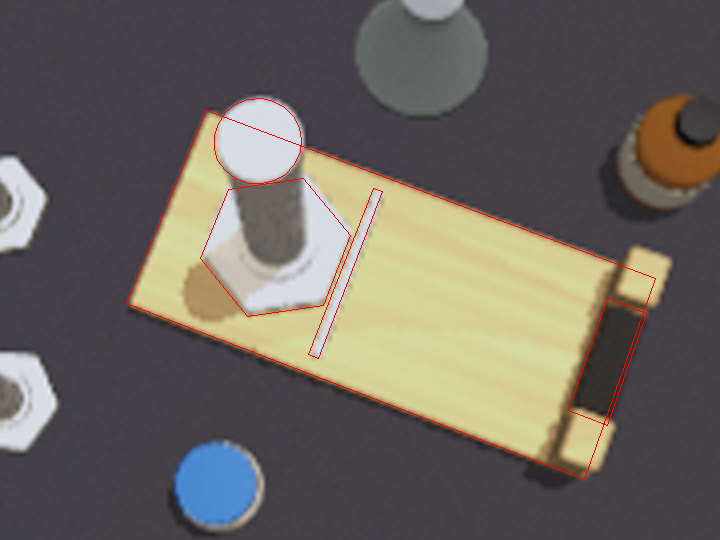

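The overlay fits: the rack outline, strip, pad, stopper rim and foot all agree within about 2 px. The cylinder is at rack (-1, 113). Next I'll work out the approach.

```bash
cat >> h.py <<'E'
def st():
    s=arm.read_state(); M=R.from_quat(s["ee_rot"]).as_matrix(); return s,np.array(s["position"]),M
def rk(P):
    p=np.load("rack.npy"); c,s=np.cos(p[2]),np.sin(p[2]); q=np.array(P)[:2]-p[:2]; return np.array([c*q[0]+s*q[1],-s*q[0]+c*q[1],P[2]])
def rep():
    np.set_printoptions(precision=2,suppress=True)
    s,P,M=st(); p=np.load("rack.npy"); y=np.array([-np.sin(p[2]),np.cos(p[2]),0])
    a=np.degrees(np.arctan2(np.cross(M[:,1],y)[2],M[:,1]@y)); 
    print("t",s["clock"],"rack tcp",rk(P),"width",s["gripper_width"],"F",np.array(s["contact_force"]),"world ang tooly->racky",a,"toolz",M[:,2])
    return s,P,M
def need(q):  # rack target -> tool shift
    s,P,M=st(); t=rackpose(np.load("rack.npy"))(q); print("tool shift mm",M.T@(t-P))
E
python3 - <<'E'
from h import *
s,P,M=rep(); print(M,s["joints"]); need((0,113,380)); print(rk(P))
E
```

```text
t 0.9 rack tcp [ -52.93 -705.02  231.31] width 85.43633687672715 F [0.76 0.09 0.06] world ang tooly->racky -44.574400914185375 toolz [-0.  0. -1.]
[[-0.93 -0.37 -0.  ]
 [-0.37  0.93  0.  ]
 [ 0.    0.   -1.  ]] [-0.93  0.38  0.01  0.   -1.19 -0.26]
tool shift mm [-611.82  545.56 -148.68]
[ -52.93 -705.02  231.31]
```

>>> arm_command(commands=[0, 0, -0.035, 8.5, 0, 0, -0.035, 8.5, 0, 0, -0.035, 8.5, 0, 0, -0.035, 8.5, 0, 0, -0.035, 8.5], jaw=0.9)

```text
clock: 1.4
position: [233.0, -577.5, 405.0]
ee_rot: [0.184, 0.983, 0.006, -0.005]
contact_force: [0.4, 0.0, 0.8]
gripper_width: 76.8
```

Run:
```python
from h import *
s,P,M=rep(); need((0,113,380)); print(s["joints"])
```

```text
t 1.4 rack tcp [ -54.63 -703.55  404.96] width 76.82603697548247 F [0.45 0.01 0.76] world ang tooly->racky -1.3664545088048072 toolz [-0.01  0.01 -1.  ]
tool shift mm [-74.48 814.73  32.25]
[-0.93  0.33  0.35 -0.   -1.61 -1.01]
```

>>> arm_command(commands=[-0.004, 0.047, 0, 1.3, -0.004, 0.047, 0, 0, -0.004, 0.047, 0, 0, -0.004, 0.047, 0, 0, -0.004, 0.047, 0, 0])

```text
clock: 1.9
position: [343.6, -368.4, 411.4]
ee_rot: [0.203, 0.979, 0.001, -0.0]
contact_force: [0.8, -0.1, 0.1]
gripper_width: 77.0
```

>>> arm_command(commands=[-0.004, 0.047, 0, 0, -0.004, 0.047, 0, 0, -0.004, 0.047, 0, 0, -0.004, 0.047, 0, 0, -0.004, 0.047, 0, 0])

```text
clock: 2.4
position: [457.0, -151.3, 413.9]
ee_rot: [0.203, 0.979, 0.001, 0.002]
contact_force: [0.5, -1.3, 0.9]
gripper_width: 77.2
```

Run:
```python
from h import *
s,P,M=rep(); need((0,113,380)); print(s["joints"])
```

```text
t 2.4 rack tcp [ -11.54 -224.06  413.92] width 77.16328328626712 F [ 0.53 -1.35  0.86] world ang tooly->racky 0.8228122356313873 toolz [ 0.  0. -1.]
tool shift mm [ -6.57 337.08  35.04]
[ 0.02  0.06  0.02 -0.   -1.54 -2.  ]
```

>>> arm_command(commands=[-0.002, 0.046, 0.006, -0.8, -0.002, 0.046, 0.006, 0, -0.001, 0.046, 0.006, 0, -0.001, 0.046, 0.006, 0, -0.001, 0.046, 0.006, 0])

```text
clock: 2.9
position: [554.7, 68.1, 387.1]
ee_rot: [0.195, 0.981, 0.002, 0.006]
contact_force: [0.5, -0.1, 0.1]
gripper_width: 76.8
```

>>> arm_command(commands=[0, 0.04, 0.006, 0, 0, 0.035, 0.006, 0, 0, 0.025, 0.006, 0, 0, 0.01, 0.006, 0, 0, 0, 0, 0])

```text
clock: 3.4
position: [598.6, 179.9, 359.3]
ee_rot: [0.191, 0.982, 0.001, 0.004]
contact_force: [-0.4, 0.0, -1.4]
gripper_width: 77.0
```

Run:
```python
from h import *
s,P,M=rep(); need((0,113,300)); print(s["joints"]); save("scene","pics/s1.png"); save("top","pics/t1.png")
for a in ("s1","t1"):
    im=cv2.imread(f"pics/{a}.png")
    im=im[30:330,130:430] if a=="s1" else im[60:270,140:420]
    cv2.imwrite(f"pics/{a}c.png",cv2.resize(im,(600,600) if a=="s1" else (800,600),interpolation=2))
```

```text
t 3.4 rack tcp [ -7.95 136.2  359.26] width 76.99219788606753 F [-0.38  0.05 -1.41] world ang tooly->racky -0.5243761022196424 toolz [ 0.01  0.   -1.  ]
tool shift mm [ -7.34 -23.48  59.23]
[ 0.55  0.33  0.24  0.   -1.47 -2.51]
```

View pics/s1c.png

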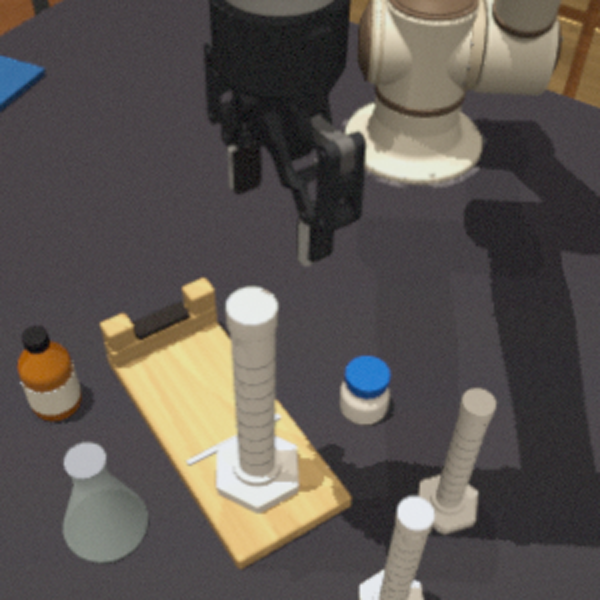

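View pics/t1c.png

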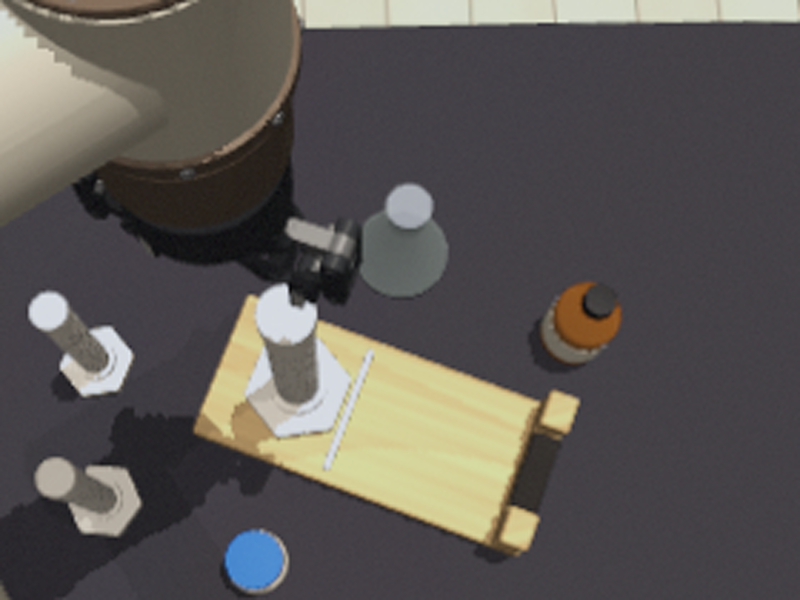

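Run:
```python
from h import *
s,P,M=st()
for o in (0,6,12,18):
  for sg in (-1,1):
    q=np.array([proj("scene",P+M@np.array([x,sg*y,-o])) for x in(-11,11) for y in (38.5,48)])
    print(o,sg,((q-[130,30])*2).round(0).tolist())
im=cv2.imread("pics/s1.png")[90:180,225:315]; cv2.imwrite("pics/tip.png",cv2.resize(im,(600,600),interpolation=2))
```

```text
0 -1 [[232.0, 202.0], [225.0, 195.0], [259.0, 191.0], [252.0, 184.0]]
0 1 [[293.0, 267.0], [301.0, 276.0], [321.0, 255.0], [329.0, 263.0]]
6 -1 [[232.0, 195.0], [225.0, 188.0], [259.0, 184.0], [252.0, 177.0]]
6 1 [[293.0, 261.0], [301.0, 269.0], [321.0, 248.0], [330.0, 257.0]]
12 -1 [[232.0, 188.0], [225.0, 181.0], [259.0, 178.0], [252.0, 171.0]]
12 1 [[293.0, 254.0], [301.0, 263.0], [322.0, 241.0], [330.0, 250.0]]
18 -1 [[231.0, 182.0], [224.0, 174.0], [259.0, 171.0], [252.0, 164.0]]
18 1 [[293.0, 247.0], [302.0, 256.0], [322.0, 234.0], [331.0, 243.0]]
```

View pics/tip.png

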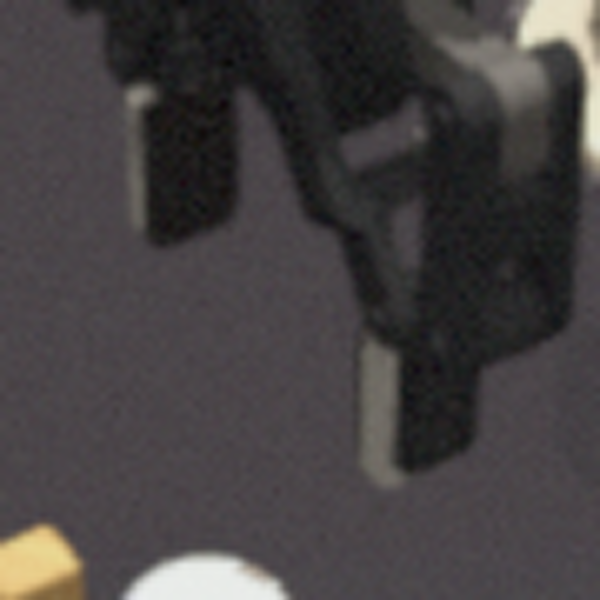

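```bash
cat > plan.py <<'E'
import numpy as np
from scipy.optimize import brentq
def pt(th,r,z): a=r-40; return a*np.cos(th)+z*np.sin(th), 20-a*np.sin(th)+z*np.cos(th)
def backs(th,H): # s of back outline at world height H
    s=[]
    for r,z0,z1 in((-20,228,250),(-18,16,228)):
        z=(H-20+(r-40)*np.sin(th))/np.cos(th)
        if z0<=z<=z1: s.append(pt(th,r,z)[0])
    return min(s) if s else np.nan
def backh(th,s):
    h=[]
    for r,z0,z1 in((-20,228,250),(-18,16,228)):
        z=(s-(r-40)*np.cos(th))/np.sin(th)
        if z0<=z<=z1: h.append(pt(th,r,z)[1])
    return max(h) if h else 0
def fronts(th,H):
    c=pt(th,20,250); b=pt(th,-20,250)
    if H<=c[1]: return c[0]
    return c[0]+(b[0]-c[0])*(H-c[1])/(b[1]-c[1])
if __name__=="__main__":
    for W,o in((77,7),(85,11)):
        print("W",W)
        for d in list(range(0,40,5))+list(range(40,87,3)):
            th=np.radians(max(d,.01)); bc=pt(th,-20,250)[1]; lc=pt(th,20,250)[1]
            HA=bc-46; sr=backs(th,HA)
            # phase B lowest tip
            H=bc-50
            for _ in range(100):
                sf=fronts(th,H); hb=max(backh(th,sf-W),backh(th,sf-W-10))
                if H>hb+4: break
                H+=1
            print(d,"bc %.0f lc %.0f"%(bc,lc),"A: tcp y %.0f z %.0f gapfront %.0f"%(72-sr-W/2,HA-o,sr+W-fronts(th,HA)),"B: tcp y %.0f z>%.0f overlap %.0f"%(72-sf+W/2,H-o,bc-H))
E
python3 plan.py
python3 - <<'E'
from h import *
need((0,113,223))
E
```

```text
W 77
0 bc 270 lc 270 A: tcp y 91 z 217 gapfront 39 B: tcp y 130 z>213 overlap 50
5 bc 274 lc 271 A: tcp y 73 z 221 gapfront 35 B: tcp y 109 z>217 overlap 50
10 bc 277 lc 270 A: tcp y 55 z 224 gapfront 32 B: tcp y 87 z>220 overlap 50
15 bc 277 lc 267 A: tcp y 37 z 224 gapfront 28 B: tcp y 65 z>220 overlap 50
20 bc 275 lc 262 A: tcp y 19 z 222 gapfront 25 B: tcp y 44 z>218 overlap 50
25 bc 272 lc 255 A: tcp y 1 z 219 gapfront 22 B: tcp y 23 z>215 overlap 50
30 bc 267 lc 247 A: tcp y -15 z 214 gapfront 18 B: tcp y 3 z>210 overlap 50
35 bc 259 lc 236 A: tcp y -31 z 206 gapfront 14 B: tcp y -17 z>202 overlap 50
40 bc 250 lc 224 A: tcp y -45 z 197 gapfront 10 B: tcp y -35 z>193 overlap 50
43 bc 244 lc 216 A: tcp y -53 z 191 gapfront 8 B: tcp y -45 z>187 overlap 50
46 bc 237 lc 208 A: tcp y -60 z 184 gapfront 4 B: tcp y -55 z>184 overlap 46
49 bc 229 lc 199 A: tcp y -66 z 176 gapfront 1 B: tcp y -65 z>180 overlap 42
52 bc 221 lc 190 A: tcp y -71 z 168 gapfront -3 B: tcp y -74 z>175 overlap 39
55 bc 213 lc 180 A: tcp y -75 z 160 gapfront -8 B: tcp y -83 z>170 overlap 36
58 bc 203 lc 169 A: t
[... 1987 characters left out ...]
z>149 overlap 34
64 bc 184 lc 148 A: tcp y -79 z 127 gapfront -22 B: tcp y -100 z>141 overlap 32
67 bc 173 lc 136 A: tcp y -74 z 116 gapfront -34 B: tcp y -104 z>133 overlap 29
70 bc 162 lc 124 A: tcp y -64 z 105 gapfront -49 B: tcp y -109 z>126 overlap 25
73 bc 150 lc 112 A: tcp y -48 z 93 gapfront -70 B: tcp y -114 z>117 overlap 22
76 bc 139 lc 100 A: tcp y -22 z 82 gapfront -101 B: tcp y -118 z>110 overlap 18
79 bc 127 lc 87 A: tcp y 22 z 70 gapfront -149 B: tcp y -122 z>102 overlap 14
82 bc 114 lc 75 A: tcp y nan z 57 gapfront nan B: tcp y -126 z>94 overlap 9
85 bc 102 lc 62 A: tcp y nan z 45 gapfront nan B: tcp y -130 z>86 overlap 5
tool shift mm [ -6.09205737 -22.51729583 137.89646847]
```

>>> arm_command(commands=[-0.003, -0.012, 0.01, 0.3, -0.003, -0.012, 0.015, 0.2, 0, -0.003, 0.015, 0, 0, 0, 0.015, 0, 0, 0, 0.005, 0])

```text
clock: 4.0
position: [593.9, 143.1, 306.7]
ee_rot: [0.2, 0.98, 0.004, 0.01]
contact_force: [-0.2, 0.0, 0.8]
gripper_width: 76.6
```

Run:
```python
from h import *
s,P,M=rep(); need((0,110,224))
```

```text
t 4.0 rack tcp [  1.86 100.39 306.73] width 76.55436955050061 F [-0.21  0.    0.78] world ang tooly->racky 0.4783973068380614 toolz [ 0.02  0.   -1.  ]
tool shift mm [ 3.37  8.54 82.8 ]
```

>>> arm_command(commands=[0.002, 0.006, 0.005, 0, 0.001, 0.002, 0.015, 0, 0, 0, 0.022, 0, 0, 0, 0.022, 0, 0, 0, 0.014, 0])

```text
clock: 4.5
position: [599.2, 151.5, 234.7]
ee_rot: [0.201, 0.979, 0.009, 0.017]
contact_force: [-0.0, -0.2, 0.2]
gripper_width: 76.8
```

Run:
```python
from h import *
s,P,M=rep(); need((0,100,222)); save("scene","pics/s2.png")
im=cv2.imread("pics/s2.png")[90:290,160:360]; cv2.imwrite("pics/s2c.png",cv2.resize(im,(600,600),interpolation=2))
```

```text
t 4.5 rack tcp [  3.5  110.18 234.75] width 76.78616693021138 F [-0.02 -0.18  0.18] world ang tooly->racky 0.6272132179960763 toolz [ 0.04  0.01 -1.  ]
tool shift mm [  3.74 -10.51  12.4 ]
```

View pics/s2c.png

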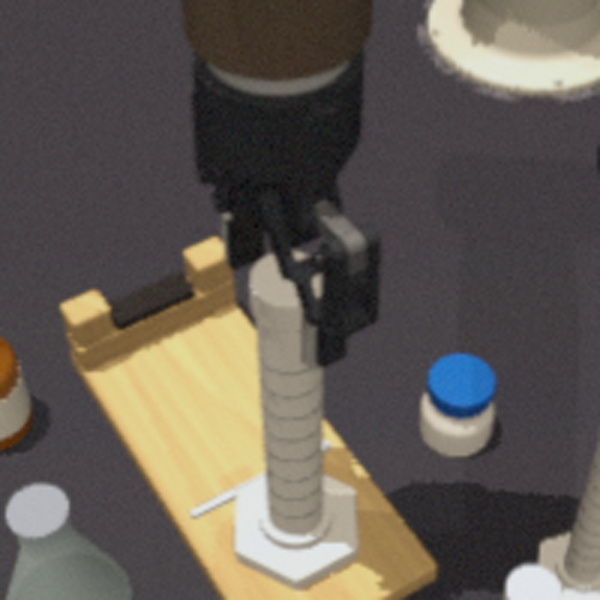

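>>> arm_command(commands=[0.002, -0.005, 0.004, -0.6, 0.002, -0.005, 0.004, 0, 0, -0.005, 0.003, 0, 0, -0.005, 0, 0, 0, -0.005, 0, 0])

```text
clock: 5.05
position: [586.1, 129.3, 224.0]
ee_rot: [0.195, 0.981, 0.009, 0.018]
contact_force: [0.6, 0.5, -0.1]
gripper_width: 77.0
```

Run:
```python
from h import *
s,P,M=rep(); need((0,73,221))
```

```text
t 5.05 rack tcp [ -0.09  84.6  224.04] width 77.02399176033175 F [ 0.62  0.47 -0.08] world ang tooly->racky -0.06724804843630058 toolz [ 0.04  0.01 -1.  ]
tool shift mm [  0.01 -11.68   2.74]
```

>>> arm_command(commands=[0, -0.006, 0, 0, 0, -0.006, 0, 0, 0, -0.006, 0, 0, 0, -0.006, 0, 0, 0, -0.006, 0, 0])

```text
clock: 5.55
position: [574.3, 99.3, 225.0]
ee_rot: [0.196, 0.98, 0.011, 0.019]
contact_force: [0.2, 0.2, -0.3]
gripper_width: 76.7
```

Run:
```python
from h import *
s,P,M=rep(); need((0,19,222)); save("scene","pics/s3.png")
im=cv2.imread("pics/s3.png")[90:290,160:360]; cv2.imwrite("pics/s3c.png",cv2.resize(im,(600,600),interpolation=2))
```

```text
t 5.55 rack tcp [  0.6   52.36 225.04] width 76.74613703409504 F [ 0.22  0.18 -0.33] world ang tooly->racky -0.05825498829193004 toolz [ 0.04  0.01 -1.  ]
tool shift mm [  0.71 -33.44   2.08]
```

View pics/s3c.png

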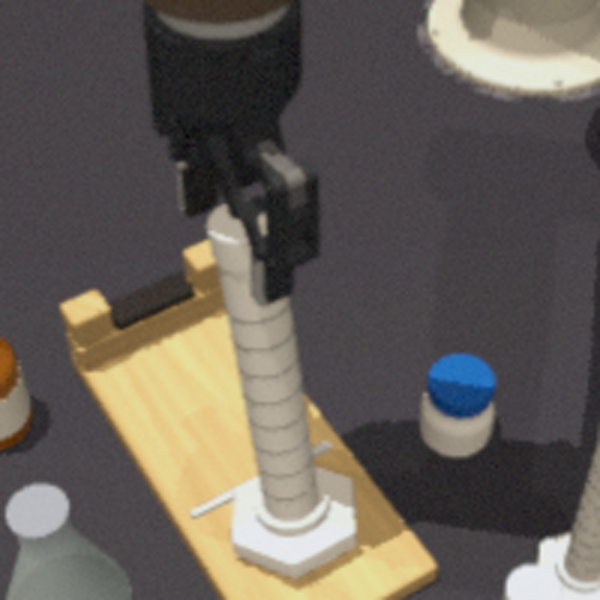

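It's tipping as planned, about 10° of lean with the foot at the strip.

>>> arm_command(commands=[0, -0.006, 0, 0, 0, -0.006, 0, 0, 0, -0.006, 0, 0, 0, -0.006, 0.001, 0, 0, -0.006, 0.001, 0])

```text
clock: 6.1
position: [561.5, 68.7, 221.9]
ee_rot: [0.196, 0.98, 0.01, 0.019]
contact_force: [-0.1, 0.1, 0.4]
gripper_width: 76.8
```

>>> arm_command(commands=[0, -0.006, 0.002, 0, 0, -0.005, 0.002, 0, 0, -0.005, 0.002, 0, 0, -0.004, 0.002, 0, 0, -0.004, 0.002, 0])

```text
clock: 6.6
position: [551.4, 44.1, 210.0]
ee_rot: [0.196, 0.98, 0.01, 0.019]
contact_force: [0.7, -0.4, 0.0]
gripper_width: 76.8
```

Run:
```python
from h import *
s,P,M=rep(); need((0,-15,214)); save("scene","pics/s4.png")
im=cv2.imread("pics/s4.png")[90:290,160:360]; cv2.imwrite("pics/s4c.png",cv2.resize(im,(600,600),interpolation=2))
```

```text
t 6.6 rack tcp [  0.64  -7.37 209.98] width 76.76305101214177 F [ 0.71 -0.44  0.03] world ang tooly->racky -0.003727936696386115 toolz [ 0.04  0.01 -1.  ]
tool shift mm [ 0.5  -7.52 -4.24]
```

View pics/s4c.png

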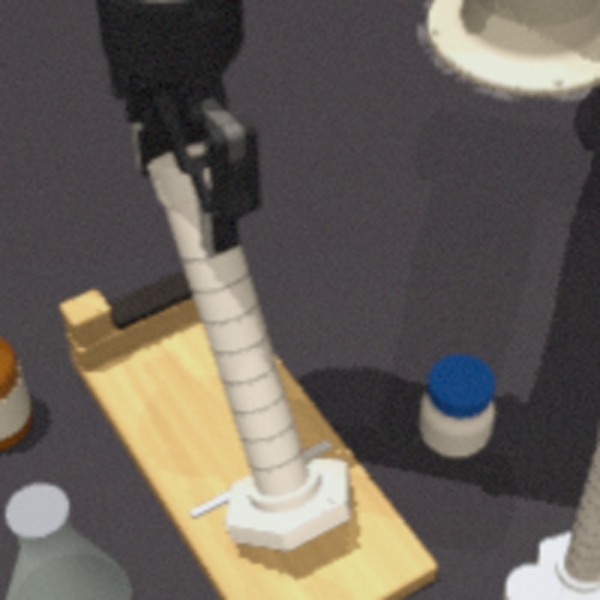

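>>> arm_command(commands=[0, -0.003, 0, 0, 0, -0.003, 0, 0, 0, -0.003, 0, 0, 0, -0.003, 0.001, 0, 0, -0.002, 0.001, 0])

```text
clock: 7.15
position: [545.3, 29.9, 207.0]
ee_rot: [0.196, 0.98, 0.01, 0.018]
contact_force: [-0.6, 0.1, -1.0]
gripper_width: 76.3
```

Run:
```python
from h import *
s,P,M=rep(); save("scene","pics/s5.png")
im=cv2.imread("pics/s5.png")[90:290,160:360]; cv2.imwrite("pics/s5c.png",cv2.resize(im,(600,600),interpolation=2))
```

```text
t 7.15 rack tcp [  0.45 -22.79 207.05] width 76.33731900292224 F [-0.64  0.06 -0.96] world ang tooly->racky -0.0042667438136093135 toolz [ 0.04  0.01 -1.  ]
```

View pics/s5c.png

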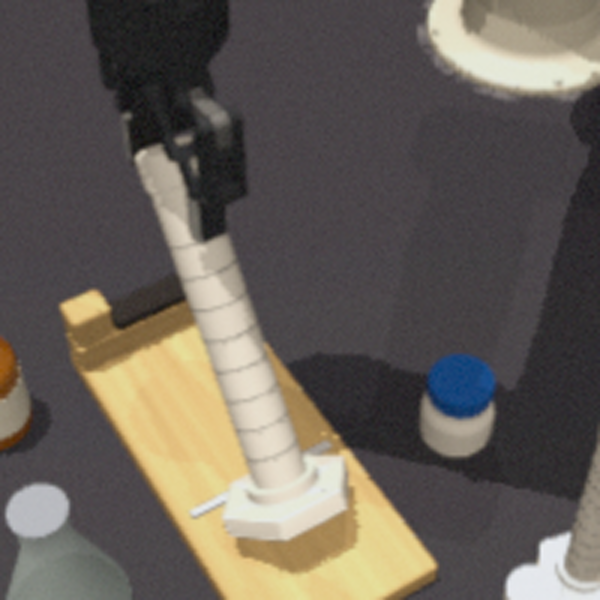

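>>> arm_command(commands=[0, -0.002, 0.001, 0, 0, -0.002, 0.001, 0, 0, -0.002, 0.001, 0, 0, -0.002, 0.001, 0, 0, -0.002, 0.001, 0])

```text
clock: 7.7
position: [541.1, 19.9, 201.1]
ee_rot: [0.196, 0.98, 0.009, 0.018]
contact_force: [0.2, -0.2, 0.3]
gripper_width: 77.3
```

Run:
```python
from h import *
s,P,M=rep(); save("scene","pics/s6.png")
im=cv2.imread("pics/s6.png")[90:290,160:360]; cv2.imwrite("pics/s6c.png",cv2.resize(im,(600,600),interpolation=2))
for c in ("scene",):
  for r in arm.place_of(c,"cylinder")[:4]: print(r["confidence"],rk(w(c,r["centre"])))
  for r in arm.place_of(c,"cylinder_top")[:4]: print(r["confidence"],rk(w(c,r["centre"])))
```

```text
t 7.7 rack tcp [  0.44 -33.66 201.1 ] width 77.34165634614135 F [ 0.19 -0.24  0.29] world ang tooly->racky -0.003503560930424925 toolz [ 0.04  0.01 -1.  ]
0.83 [-37.39 284.12  -3.05]
0.76 [-147.01  233.96   -3.41]
0.69 [  0.26 107.57  44.42]
0.95 [ -3.57 -58.2  239.87]
0.88 [-150.45  236.34  175.34]
0.8 [-33.59 289.5  179.01]
0.39 [ -1.83 103.14  44.18]
```

View pics/s6c.png

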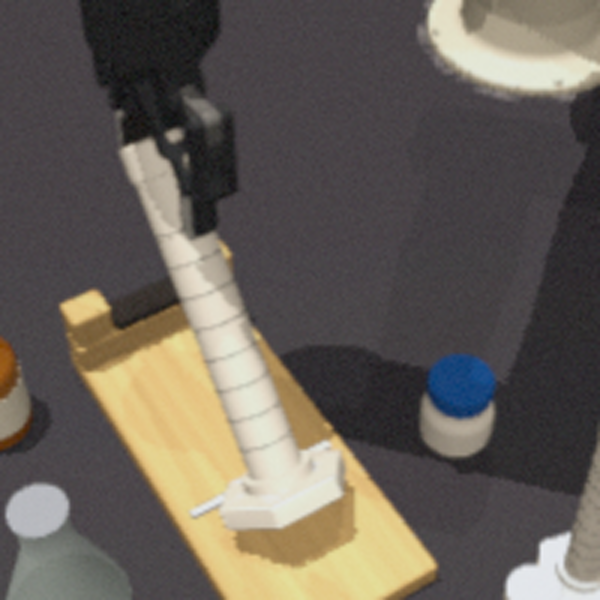

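It has gone over onto the front finger at about 39–40° (top at rack y -58, z 240). Now I'll let it down with the front finger.

>>> arm_command(commands=[0, -0.004, 0.001, 0, 0, -0.004, 0.002, 0, 0, -0.004, 0.002, 0, 0, -0.004, 0.002, 0, 0, -0.004, 0.002, 0])

```text
clock: 8.35
position: [533.5, 0.5, 191.1]
ee_rot: [0.196, 0.98, 0.01, 0.018]
contact_force: [-0.3, -0.7, 0.2]
gripper_width: 76.9
```

```bash
cat > look.py <<'E'
from h import *
import sys
n=sys.argv[1]
s,P,M=rep(); save("scene",f"pics/{n}.png")
im=cv2.imread(f"pics/{n}.png")[90:290,160:360]; cv2.imwrite(f"pics/{n}c.png",cv2.resize(im,(600,600),interpolation=2))
b=t=None
for r in arm.place_of("scene","cylinder"):
    q=rk(w("scene",r["centre"]))
    if abs(q[0])<25 and q[1]<130 and q[2]<80 and b is None: b=q
for r in arm.place_of("scene","cylinder_top"):
    q=rk(w("scene",r["centre"]))
    if abs(q[0])<25 and q[1]<60 and t is None: t=q
print("base",b,"top",t)
if b is not None and t is not None: v=t-b; print("angle",np.degrees(np.arctan2(np.hypot(v[0],v[1]),v[2])),"len",np.linalg.norm(v))
E
python3 look.py s7
```

```text
t 8.35 rack tcp [  0.88 -54.52 191.14] width 76.93112241722864 F [-0.32 -0.66  0.24] world ang tooly->racky -0.03109993988072478 toolz [ 0.04  0.01 -1.  ]
base [ -0.72 101.88  49.84] top [ -2.03 -79.37 223.08]
angle 46.29608355629687 len 250.7267237451964
```

View pics/s7c.png

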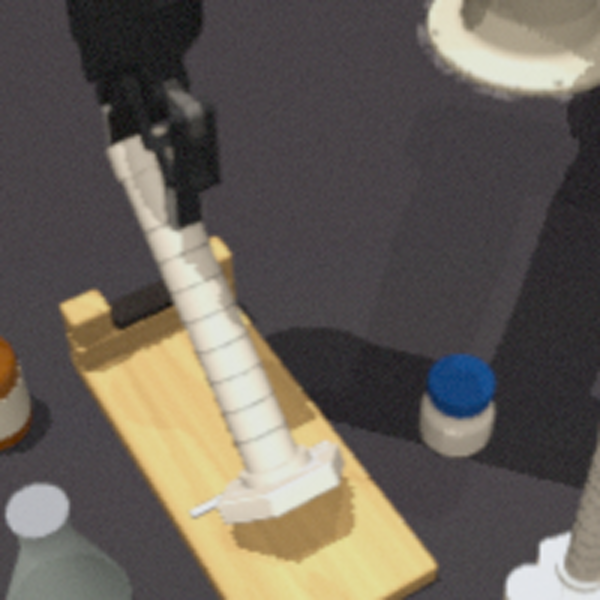

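>>> arm_command(commands=[0, -0.004, 0.002, 0, 0, -0.004, 0.002, 0, 0, -0.004, 0.002, 0, 0, -0.004, 0.002, 0, 0, -0.004, 0.002, 0])

```text
clock: 9.0
position: [526.2, -18.8, 180.2]
ee_rot: [0.195, 0.98, 0.01, 0.018]
contact_force: [-1.0, -1.1, -0.6]
gripper_width: 76.8
```

```bash
python3 look.py s8
```

```text
t 9.0 rack tcp [  1.48 -75.15 180.24] width 76.75021637951917 F [-1.04 -1.12 -0.57] world ang tooly->racky -0.05751754636611441 toolz [ 0.04  0.01 -1.  ]
base [-1.21 95.96 53.23] top [   1.56 -114.85  190.69]
angle 56.89482051719805 len 251.68251826457868
```

>>> arm_command(commands=[0, -0.001, 0.002, 0, 0, -0.0015, 0.0025, 0, 0, -0.002, 0.0025, 0, 0, -0.002, 0.0025, 0, 0, -0.002, 0.0025, 0])

```text
clock: 9.65
position: [523.2, -27.7, 168.0]
ee_rot: [0.195, 0.981, 0.009, 0.018]
contact_force: [-0.6, -1.4, -0.1]
gripper_width: 76.6
```

```bash
python3 look.py s9
```

```text
t 9.65 rack tcp [  2.11 -84.53 168.04] width 76.6000661900459 F [-0.6  -1.39 -0.05] world ang tooly->racky -0.07765695169073958 toolz [ 0.04  0.01 -1.  ]
base [-1.64 96.13 56.62] top [  -2.62 -123.1   173.38]
angle 61.95966633296293 len 248.38359446630122
```

View pics/s9c.png

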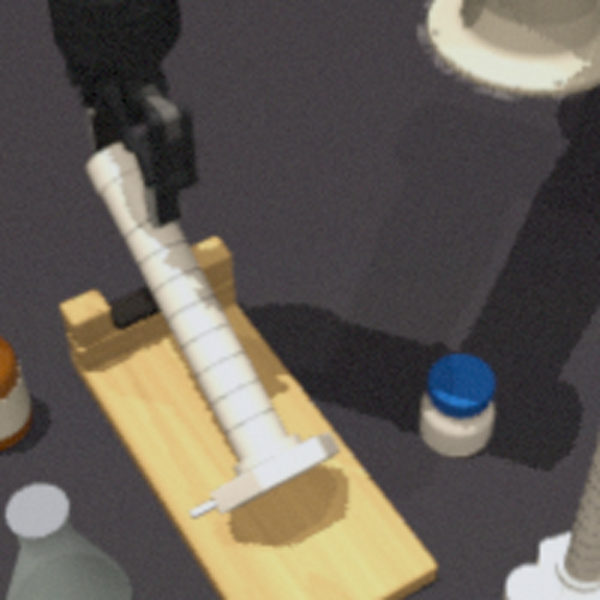

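```bash
cat > nxt.py <<'E'
from plan import *
import sys
Y,Z,piv=map(float,sys.argv[1:4]); W=77;o=7
H=Z+o
for d in range(50,90,1):
    th=np.radians(d); bc=pt(th,-20,250)[1]
    if abs(d-float(sys.argv[4]))<1: print("now",d,"rear clr %.0f"%(H-max(backh(th,piv-Y-W/2),backh(th,piv-Y-W/2-10))),"front y expected tcp %.0f"%(piv-fronts(th,H)+W/2),"overlap %.0f"%(bc-H))
for d in range(int(float(sys.argv[4])),87,2):
    th=np.radians(d); bc=pt(th,-20,250)[1]; H=bc-60
    for _ in range(300):
        sf=fronts(th,H); hb=max(backh(th,sf-W),backh(th,sf-W-10))
        if H>hb+3: break
        H+=.5
    print(d,"y %.0f z %.0f overlap %.0f"%(piv-sf+W/2,H-o,bc-H))
E
python3 nxt.py -84.5 168 77 62
```

```text
now 62 rear clr 24 front y expected tcp -85 overlap 15
62 y -94 z 152 overlap 31
64 y -97 z 147 overlap 30
66 y -101 z 142 overlap 28
68 y -104 z 136 overlap 26
70 y -107 z 131 overlap 24
72 y -111 z 126 overlap 22
74 y -114 z 120 overlap 20
76 y -117 z 115 overlap 17
78 y -120 z 109 overlap 14
80 y -122 z 104 overlap 12
82 y -125 z 98 overlap 10
84 y -128 z 92 overlap 7
86 y -130 z 86 overlap 4
```

>>> arm_command(commands=[0.001, -0.0015, 0.003, 0, 0, -0.002, 0.003, 0, 0, -0.002, 0.003, 0, 0, -0.002, 0.003, 0, 0, -0.002, 0.003, 0])

```text
clock: 10.3
position: [518.9, -36.7, 152.1]
ee_rot: [0.195, 0.981, 0.008, 0.019]
contact_force: [-0.4, -1.4, 1.0]
gripper_width: 76.6
```

```bash
python3 look.py s10
```

```text
t 10.3 rack tcp [  1.65 -94.44 152.09] width 76.60225476503697 F [-0.42 -1.38  0.97] world ang tooly->racky -0.10072247016551267 toolz [ 0.04  0.01 -1.  ]
base [-1.06 97.38 59.54] top [  -0.38 -134.74  158.34]
angle 66.94185533083817 len 252.27209516710317
```

```bash
python3 nxt.py -94.4 152 80 66.5
```

```text
now 66 rear clr 15 front y expected tcp -93 overlap 17
now 67 rear clr 18 front y expected tcp -94 overlap 14
66 y -98 z 142 overlap 28
68 y -101 z 136 overlap 26
70 y -104 z 131 overlap 24
72 y -108 z 126 overlap 22
74 y -111 z 120 overlap 20
76 y -114 z 115 overlap 17
78 y -117 z 109 overlap 14
80 y -119 z 104 overlap 12
82 y -122 z 98 overlap 10
84 y -125 z 92 overlap 7
86 y -127 z 86 overlap 4
```

View pics/s10c.png

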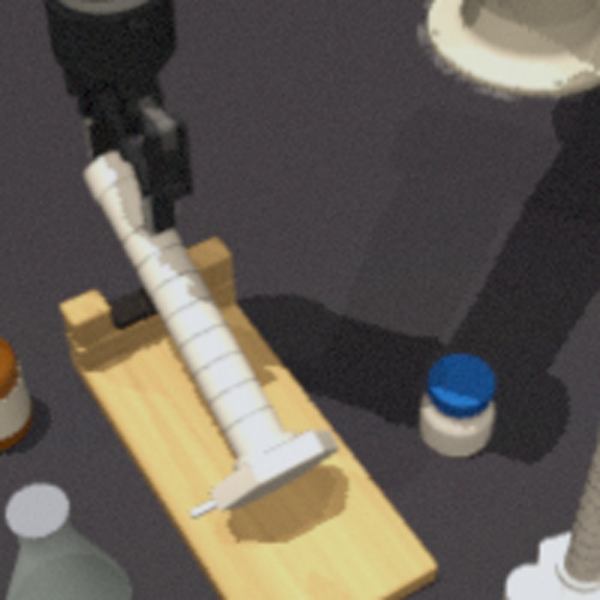

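>>> arm_command(commands=[0.001, -0.0015, 0.003, 0, 0.001, -0.0015, 0.003, 0, 0, -0.0015, 0.0035, 0, 0, -0.0015, 0.0035, 0, 0, -0.0015, 0.0035, 0])

```text
clock: 10.95
position: [514.6, -43.1, 134.6]
ee_rot: [0.195, 0.981, 0.008, 0.019]
contact_force: [-1.1, -2.5, 0.5]
gripper_width: 77.0
```

```bash
python3 look.py s11; python3 nxt.py -102 135 80 69
```

```text
t 10.95 rack tcp [   0.14 -102.04  134.62] width 76.9822484234113 F [-1.11 -2.53  0.51] world ang tooly->racky -0.11742405824101815 toolz [ 0.04  0.01 -1.  ]
base [-2.58 94.04 57.82] top [  -4.47 -143.66  139.23]
angle 71.09330649152017 len 251.25622380351103
now 69 rear clr 5 front y expected tcp -102 overlap 24
69 y -103 z 134 overlap 25
71 y -106 z 129 overlap 22
73 y -109 z 123 overlap 20
75 y -112 z 118 overlap 18
77 y -115 z 112 overlap 16
79 y -118 z 107 overlap 13
81 y -121 z 101 overlap 10
83 y -123 z 95 overlap 8
85 y -126 z 89 overlap 6
```

View pics/s11c.png

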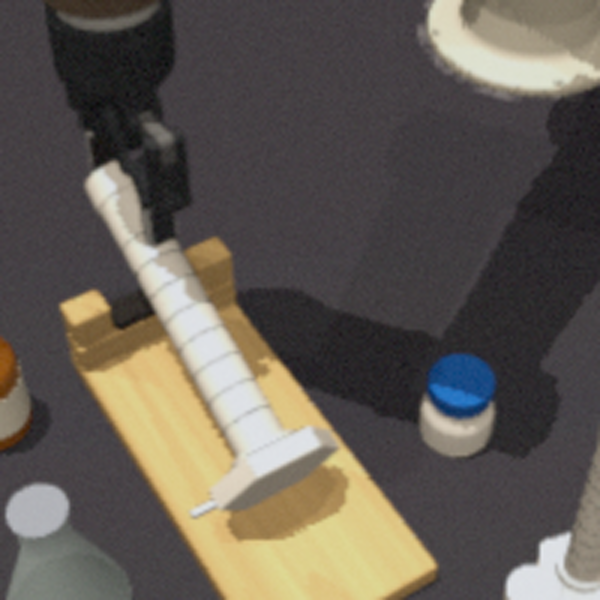

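>>> arm_command(commands=[0, -0.0015, 0.002, 0, 0, -0.0015, 0.0025, 0, 0, -0.0015, 0.0025, 0, 0, -0.0015, 0.0025, 0, 0, -0.0015, 0.0025, 0])

```text
clock: 11.6
position: [513.3, -49.5, 122.0]
ee_rot: [0.195, 0.981, 0.009, 0.02]
contact_force: [-0.9, -0.7, 0.5]
gripper_width: 76.9
```

```bash
python3 look.py s12
```

```text
t 11.6 rack tcp [   1.39 -108.36  122.02] width 76.89801415765199 F [-0.85 -0.69  0.46] world ang tooly->racky -0.1310494726931768 toolz [ 0.04  0.01 -1.  ]
base [ 0.83 95.85 59.2 ] top None
```

View pics/s12c.png

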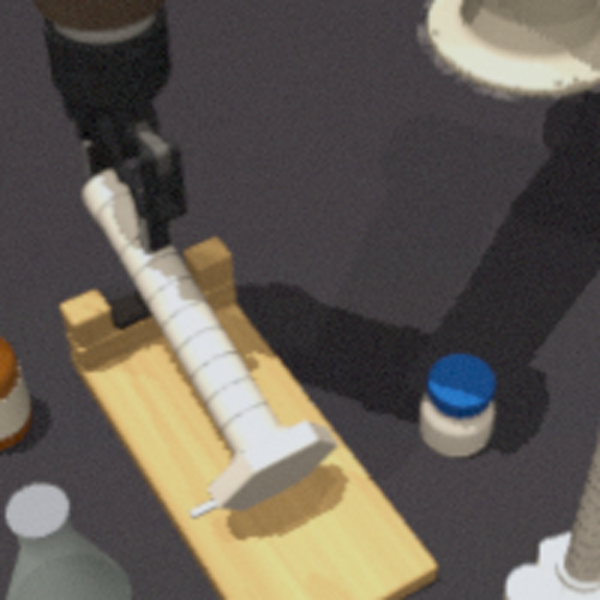

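```bash
cat > ov.py <<'E'
from h import *
import sys
n=sys.argv[1]; cands=[tuple(map(float,a.split(","))) for a in sys.argv[2:]]
p=np.load("rack.npy"); g=rackpose(p)
im0=cv2.resize(cv2.imread(f"pics/{n}.png"),None,fx=4,fy=4,interpolation=2)
col=[(0,0,255),(0,255,0),(255,0,0)]
for (deg,piv),c in zip(cands,col):
    th=np.radians(deg)
    def P(x,r,z): a=r-40; s=a*np.cos(th)+z*np.sin(th); return g((x,piv-s,20-a*np.sin(th)+z*np.cos(th)))
    T=np.arange(0,6.29,.2); hx=46.19
    for L in ([P(20*np.cos(t),20*np.sin(t),250) for t in T],[P(hx*np.cos(t),hx*np.sin(t),0) for t in np.arange(6)*np.pi/3],[P(18*np.cos(t),18*np.sin(t),16) for t in T]):
        cv2.polylines(im0,[np.array([4*proj("scene",q)+1.5 for q in L]).astype(int)],True,c,1)
cv2.imwrite(f"pics/{n}_ov.png",im0[520:1120,700:1300])
E
python3 ov.py s12 73,78 75,82 74,86
```

```text
(no output)
```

View pics/s12_ov.png

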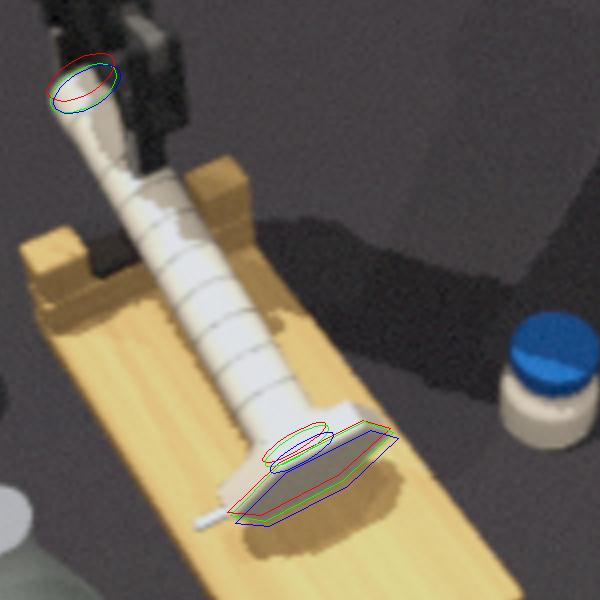

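```bash
python3 ov.py s12 75,75 73,75 77,77; python3 nxt.py -108.4 122 76 74
```

```text
now 74 rear clr 7 front y expected tcp -114 overlap 18
74 y -115 z 120 overlap 20
76 y -118 z 115 overlap 17
78 y -121 z 109 overlap 14
80 y -123 z 104 overlap 12
82 y -126 z 98 overlap 10
84 y -129 z 92 overlap 7
86 y -131 z 86 overlap 4
```

View pics/s12_ov.png

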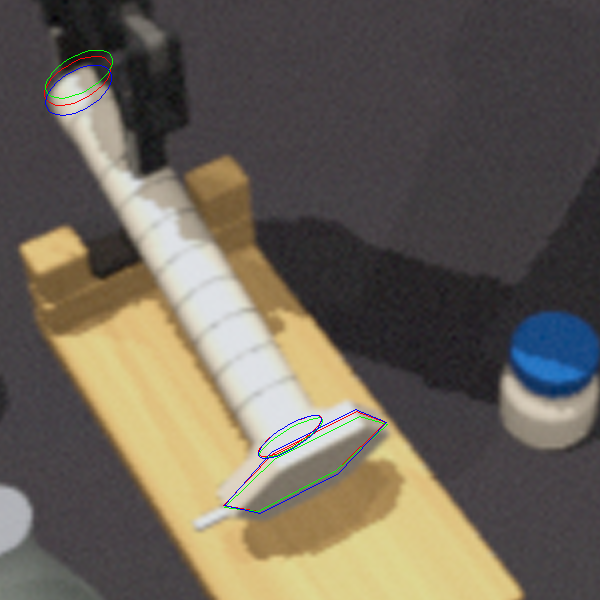

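Run:
```python
from h import *
rep(); save("top","pics/t12.png")
for t in ("cylinder","cylinder_top"):
  for r in arm.place_of("top",t): print(t,r["confidence"],rk(w("top",r["centre"])))
im=cv2.imread("pics/t12.png")[140:290,190:390]; cv2.imwrite("pics/t12c.png",cv2.resize(im,(800,600),interpolation=2))
```

```text
t 11.75 rack tcp [   1.25 -108.47  122.02] width 77.28283268037049 F [-0.62 -0.51 -0.38] world ang tooly->racky -0.12196335880079213 toolz [ 0.04  0.01 -1.  ]
cylinder 0.92 [-39.69 287.8   -0.47]
cylinder 0.9 [-143.19  228.97    0.43]
cylinder 0.67 [-0.78 94.76 61.3 ]
cylinder_top 0.86 [-145.7   234.58  176.33]
cylinder_top 0.66 [-29.6  285.72 177.82]
```

View pics/t12c.png

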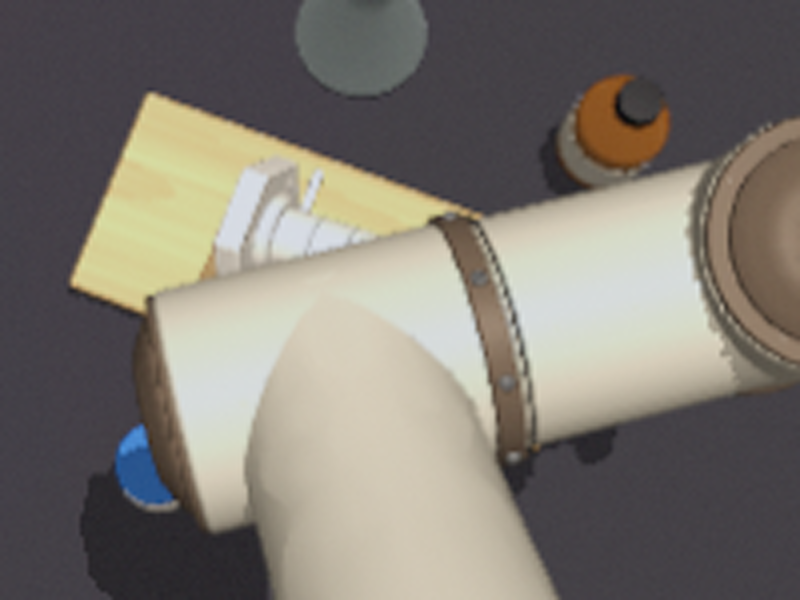

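```bash
python3 nxt.py -108.4 122 82 75
```

```text
now 75 rear clr 8 front y expected tcp -109 overlap 14
75 y -110 z 118 overlap 18
77 y -113 z 112 overlap 16
79 y -116 z 107 overlap 13
81 y -119 z 101 overlap 10
83 y -121 z 95 overlap 8
85 y -124 z 89 overlap 6
```

>>> arm_command(commands=[0, -0.001, 0.002, 0, 0, -0.001, 0.002, 0, 0, -0.001, 0.002, 0, 0, -0.001, 0.002, 0, 0, 0, 0, 0])

```text
clock: 12.4
position: [512.2, -53.2, 113.8]
ee_rot: [0.195, 0.981, 0.009, 0.02]
contact_force: [-0.6, -1.0, -1.1]
gripper_width: 77.1
```

```bash
python3 look.py s13; python3 ov.py s13 75,82 77,82 79,82
```

```text
t 12.4 rack tcp [   1.77 -112.28  113.75] width 77.09243459523209 F [-0.62 -0.96 -1.12] world ang tooly->racky -0.1432598492324602 toolz [ 0.04  0.01 -1.  ]
base [ 1.31 94.74 60.09] top [  -0.64 -149.8   117.73]
angle 76.73942496289841 len 251.2547909990972
```

View pics/s13_ov.png

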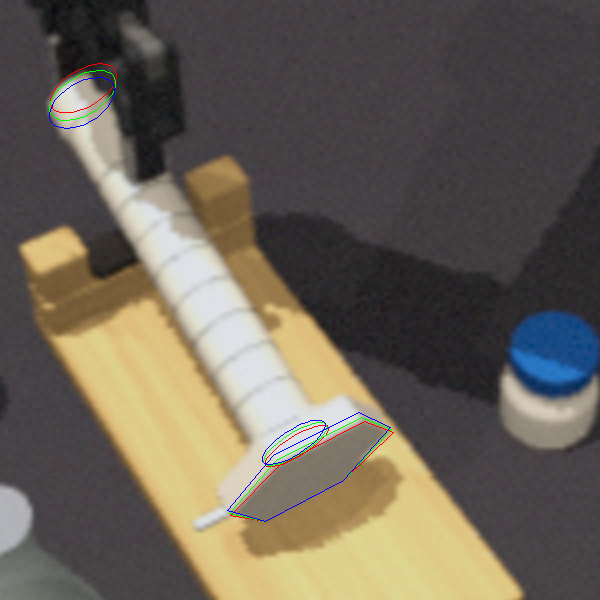

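>>> arm_command(commands=[0, -0.001, 0.002, 0, 0, -0.001, 0.002, 0, 0, -0.001, 0.002, 0, 0, -0.001, 0.002, 0, 0, 0, 0, 0])

```text
clock: 13.05
position: [511.3, -56.9, 105.4]
ee_rot: [0.195, 0.981, 0.009, 0.021]
contact_force: [0.3, -1.1, 0.0]
gripper_width: 77.1
```

```bash
python3 look.py s14; python3 ov.py s14 78,82 80,82 82,82
```

```text
t 13.05 rack tcp [   2.37 -116.06  105.44] width 77.05497848782994 F [ 0.26 -1.07  0.03] world ang tooly->racky -0.16264385408477852 toolz [ 0.04  0.01 -1.  ]
base [ 0.47 89.8  57.7 ] top [  -4.42 -153.57  111.2 ]
angle 77.60243906353757 len 249.22828892403055
```

View pics/s14_ov.png

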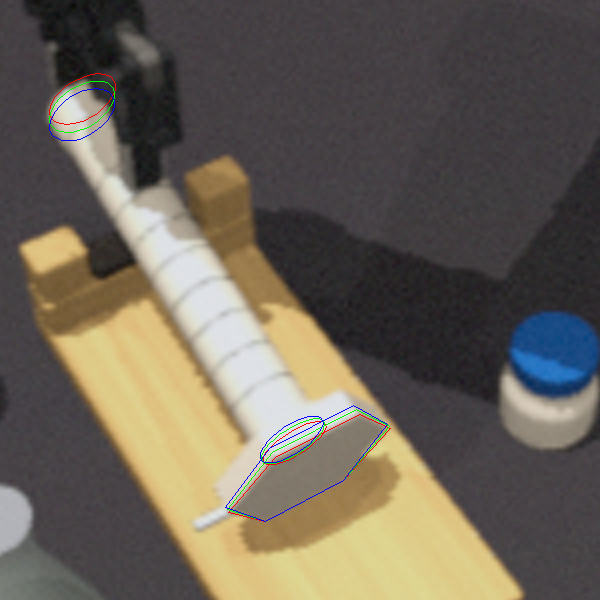

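>>> arm_command(commands=[0.001, -0.001, 0.002, 0, 0.001, -0.001, 0.002, 0, 0, -0.0005, 0.002, 0, 0, -0.0005, 0.002, 0, 0, 0, 0, 0])

```text
clock: 13.7
position: [508.7, -59.0, 97.1]
ee_rot: [0.194, 0.981, 0.01, 0.021]
contact_force: [-1.0, -0.7, -0.3]
gripper_width: 76.6
```

```bash
python3 look.py s15; python3 ov.py s15 80,82 82,82 84,82
```

```text
t 13.7 rack tcp [   0.72 -118.96   97.13] width 76.62804885416243 F [-1.   -0.74 -0.29] world ang tooly->racky -0.18174417880607527 toolz [ 0.04  0.01 -1.  ]
base [ 0.83 69.83 19.08] top [  -4.75 -159.09  100.51]
angle 70.4234145130501 len 243.0415808046023
```

View pics/s15_ov.png

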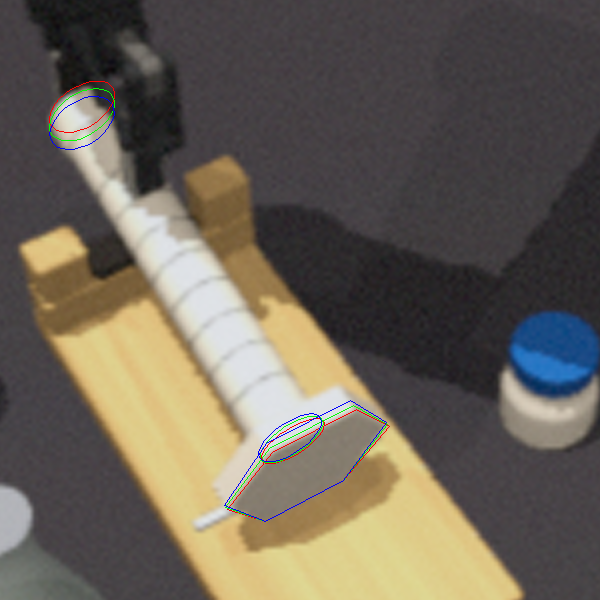

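>>> arm_command(commands=[0, -0.001, 0.0015, 0, 0, -0.001, 0.0015, 0, 0, -0.001, 0.0015, 0, 0, -0.001, 0.001, 0, 0, -0.001, 0.001, 0])

```text
clock: 14.35
position: [507.8, -63.5, 90.6]
ee_rot: [0.194, 0.981, 0.01, 0.022]
contact_force: [-0.1, -0.3, 0.6]
gripper_width: 77.3
```

```bash
python3 look.py s16; python3 ov.py s16 82,82 84,82 85,82
```

```text
t 14.35 rack tcp [   1.63 -123.47   90.62] width 77.26795292119428 F [-0.14 -0.28  0.59] world ang tooly->racky -0.2065711645599334 toolz [ 0.05  0.01 -1.  ]
base [-0.33 87.91 63.88] top [  -2.16 -165.17   84.55]
angle 85.3306785393911 len 253.9282575846966
```

View pics/s16_ov.png

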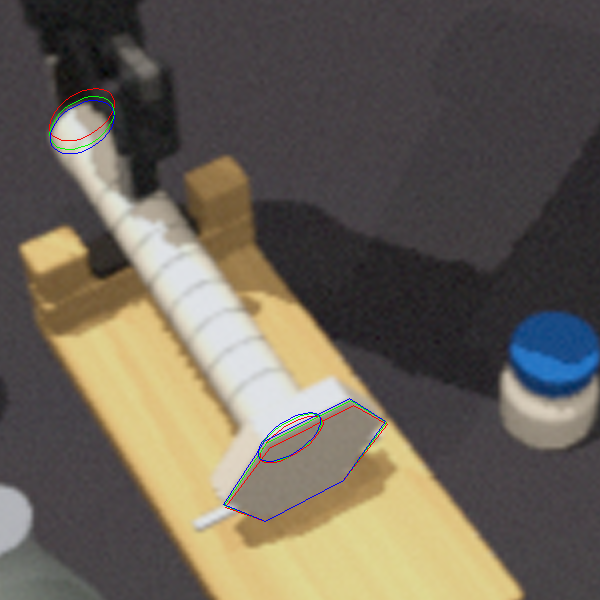

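>>> arm_command(commands=[0, -0.001, 0, 0, 0, -0.001, -0.0005, 0, 0, -0.001, -0.0005, 0, 0, -0.001, -0.0005, 0, 0, -0.001, -0.0005, 0])

```text
clock: 15.0
position: [506.6, -68.0, 93.3]
ee_rot: [0.194, 0.981, 0.01, 0.023]
contact_force: [-0.1, 0.7, -0.8]
gripper_width: 76.8
```

```bash
python3 look.py s17; python3 ov.py s17 84,82 85,82
```

```text
t 15.0 rack tcp [   2.32 -128.11   93.31] width 76.80378472728898 F [-0.09  0.66 -0.84] world ang tooly->racky -0.24319550282653946 toolz [ 0.05  0.01 -1.  ]
base [ 0.63 86.06 65.4 ] top [  -2.95 -166.05   79.58]
angle 86.78031033403101 len 252.53811593500103
```

View pics/s17_ov.png

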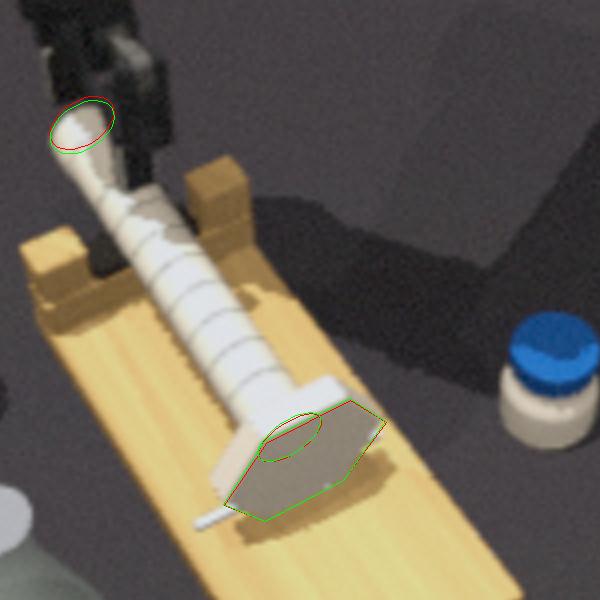

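>>> arm_command(commands=[0, -0.002, -0.001, 0, 0, -0.002, -0.001, 0, 0, -0.002, -0.002, 0, 0, -0.001, -0.004, 0, 0, 0, -0.006, 0])

```text
clock: 15.65
position: [502.3, -75.4, 107.2]
ee_rot: [0.194, 0.981, 0.01, 0.022]
contact_force: [0.6, 0.8, 0.7]
gripper_width: 77.0
```

>>> arm_command(commands=[0, 0, -0.01, 0, 0, 0, -0.02, 0, 0, 0, -0.03, 0, 0, 0, -0.04, 0, 0, 0, -0.04, 0])

```text
clock: 16.15
position: [492.5, -77.3, 250.2]
ee_rot: [0.194, 0.981, 0.009, 0.017]
contact_force: [1.3, 1.6, -0.2]
gripper_width: 76.5
```

```bash
python3 look.py s18; python3 ov.py s18 85,82
python3 - <<'E'
from h import *
save("top","pics/t18.png")
for t in ("cylinder","cylinder_top","flask","reagent","jar"):
  for r in arm.place_of("top",t): print(t,r["confidence"],rk(w("top",r["centre"])),w("top",r["centre"]))
E
```

```text
t 16.15 rack tcp [  -7.12 -142.07  250.25] width 76.51893080765173 F [ 1.35  1.56 -0.22] world ang tooly->racky -0.17959767736357649 toolz [ 0.04  0.01 -1.  ]
base [-0.68 85.97 63.91] top [  -4.41 -163.6    80.76]
angle 86.13877820781079 len 250.17086161261864
cylinder 0.94 [-35.94888878 286.88184488   1.5795099 ] [630.65318581 329.81960921   1.5795099 ]
cylinder 0.81 [ 1.88296945 87.7511606  64.04711015] [589.10749575 131.43051032  64.04711015]
cylinder 0.81 [-143.79480368  234.84729733   -1.19798909] [511.09385273 323.19379807  -1.19798909]
cylinder_top 0.92 [-145.33552112  234.82763799  177.74106703] [509.66373969 323.76736013 177.74106703]
cylinder_top 0.62 [-35.65746588 286.17656996 175.71094778] [630.65139867 329.05649924 175.71094778]
reagent 0.8 [136.76994408 -94.95704307   3.52846518] [643.48102278 -89.06961024   3.52846518]
jar 0.91 [-1.47863038e+02  8.72213485e+01  1.16814832e-01] [4.50641741e+02 1.88451401e+02 1.16814832e-01]
```

View pics/s18_ov.png

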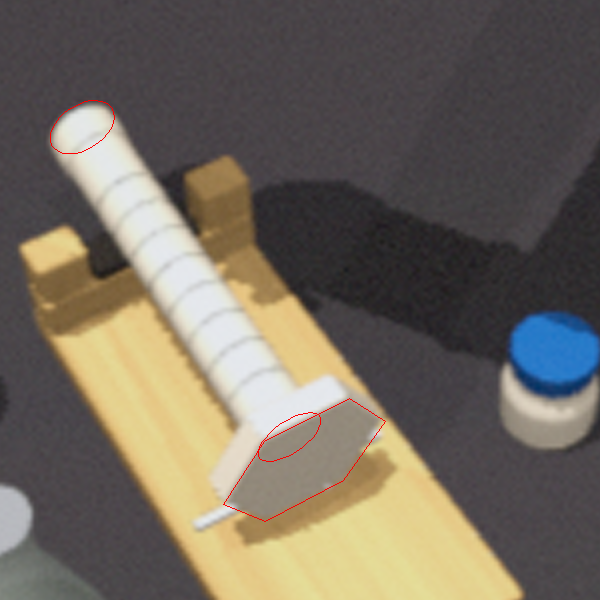

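View pics/t18.png

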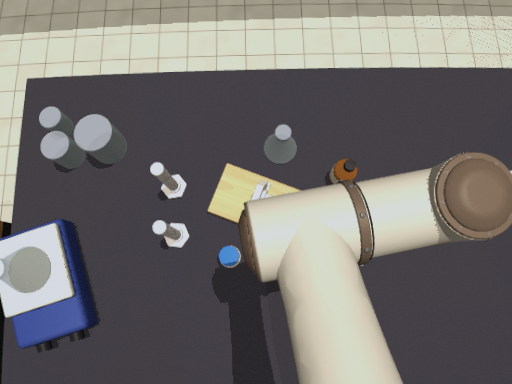

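>>> arm_command(commands=[0, 0, 0, 0, 0, 0, 0, 0, 0, 0, 0, 0, 0, 0, 0, 0, 0, 0, 0, 0])

```text
clock: 17.1
position: [491.9, -77.3, 244.6]
ee_rot: [0.195, 0.981, 0.007, 0.013]
contact_force: [0.7, -0.0, -0.6]
gripper_width: 76.9
```

```bash
python3 look.py s19; python3 -c "
from h import *
print(arm.job_done(), arm.read_state()['clock'])"
```

```text
t 17.1 rack tcp [  -7.67 -142.32  244.63] width 76.91831103591612 F [ 0.67 -0.03 -0.61] world ang tooly->racky -0.16203747143759198 toolz [ 0.03  0.01 -1.  ]
base [-0.02 88.22 63.91] top [  -3.5  -167.15   80.  ]
angle 86.39503434822859 len 255.9069166708864
the job is handed in; nothing more can be done
the job is handed in; nothing more can be done
```

The cylinder now lies on its side with its tube on the pad, and I handed the job in at about 17 s. I pushed it over the strip with the rear finger and caught it on the front finger at about 39°. I then let it down in small steps, holding it back by the stopper's top face.

**Last checks:**
- **Lying position:** it leans 85–86° from upright. The underside centre is at about rack (0, 87, 64) mm and the top at about (-4, -165, 80) mm, all inside the limits. It held still over the last two pictures.
- **Neighbours:** the bottle and jar measured where they stood at the start. The network missed the flask in the last picture, but it shows in the same place there.
- **Gripper:** it is about 150 mm above the tube and touches nothing. The measured tool force stayed under about 3 N at every reading.

**Disagreements:**
- **Foot slid back:** the foot moved about 8–12 mm back from the strip while being let down; 40 mm behind is allowed. At 75° the scene overlay put its edge at y ≈ 77, while the networks and the finger position said about 82.
- **Bad reading:** one network reading at about 82° of lean put the base 20 mm off. I discarded it because it gave the wrong cylinder length.

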